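# Turn a tray of varnished blanks over with a swing-over jig

## Task

The three wooden blanks in the pale wooden tray have dry varnish on top and must be turned over all together, without the fingers touching them: put the upside-down green tray over the pale one as a cover, slide the covered pair fully into the hinged cradle of the turnover jig, and swing the cradle gently over by its red handle, without letting it drop. Then draw the pair out onto the jig's receiving deck, lift the pale tray off and set it flat on the bench beside the jig, leaving the green tray on the receiving deck with the blanks lying flat in it; do not disturb the other tools.

Things in the scene. Friction and masses are not known exactly. Their poses are not given: they have to be found in the camera images.
- turnover_jig: Turnover jig, fixed to the bench: plywood base board 110 mm (x) by 484 mm (y), 10 mm thick, with a deck at each end and a hinged cradle in the middle. Origin: centre of its underside; x across the board, away from the robot; y along it, to the robot's left.
- loading_deck (a point): Centre of the top of the grey-faced deck at the jig's right (-y) end, 18 mm above the bench, 158.5 mm from the hinge; deck 90 mm wide (x), 155 mm long (y). A stop strip 5 mm high crosses its outer end, 70.5 mm from this point. Axes as the jig's.
- receiving_deck (a point): Centre of the top of the grey-faced deck at the jig's left (+y) end, 16 mm above the bench, 158.5 mm from the hinge; deck 90 mm wide (x), 155 mm long (y). A stop strip 5 mm high crosses its outer end, 70.5 mm from this point. Axes as the jig's.
- cradle_hinge (a point): Middle of the cradle's hinge pin, 30.5 mm above the bench, over the jig's origin; axes as the jig's; the pin runs along x.
- cradle (a joint): Turn of the cradle about its pin, rad: 0 = lies on the loading (-y) side, mouth to the loading deck; pi/2 = upright; pi = lies on the receiving side, mouth to the receiving deck (stops at 0 and pi). Little friction: it falls to the side it leans to. The mouth is open; the contents rest against the hinge end while it swings over.
- cradle_mouth (a point): Centre of the cradle's mouth, 78 mm from the pin. The cradle: two grooved wooden rails, groove 85 mm wide, 28 mm high (16.5 to 44.5 mm above the bench when lying), 66 mm deep; flared cheeks stand 10 mm beyond the mouth; outside 110 mm wide, top 50 mm above the bench. Pair fully in: its centre 79.5 mm from the pin, 63 mm of its bare trays out of the mouth.
- cradle_handle (a point): Middle of the red handle, a round sleeve 16 mm thick, 62 mm long, that revolves freely on a spindle parallel to the pin and stands out from the cradle toward the robot: 60 mm from the pin, 92 mm to -x of the jig's middle line, level with the pin when the cradle lies, clear of the base board. It can be held fast while the cradle swings.
- pale_tray: Shallow pale wooden tray with the blanks, mouth up on the loading deck, length along the jig: outside 67 (x) x 124 (y) x 12 mm high, floor 4, walls 5 mm. Origin: centre of its underside; z out of the mouth. About 0.12 kg. The blanks stand 2 mm above its rim.
- green_tray: Empty green tray, upside down on the bench: outside 67 (x) x 124 (y) x 12 mm, floor 4, walls 3 mm. Origin: centre of its rim plane (7.5 mm up at the start); z from the rim to its outer bottom. Brass corner plates stand out 3.5 mm and reach 7.5 mm past the rim (feet flared 2 mm); they fit round the pale tray with 1.5 mm play. Covering, its origin is 12 mm above the pale one's. 0.16 kg.
- green_tray_side (a point): Point on the middle of the green tray's side wall facing the robot (its -x side at the start), mid-height. The side walls are bare except for the last 11 mm at each corner, and when covering they are flush with the pale tray's; the pair is 24 mm high, 135 mm long and 78 mm wide over the corner plates.
- blank_1: One of three equal wooden blanks, 36 x 55 x 10 mm, lying loose side by side in the pale tray, 55 mm across it. Origin: centre of the face underneath at the start; z out of the varnished face (up at the start, down when turned over).
- blank_2: One of three equal wooden blanks, 36 x 55 x 10 mm, lying loose side by side in the pale tray, 55 mm across it. Origin: centre of the face underneath at the start; z out of the varnished face (up at the start, down when turned over).
- blank_3: One of three equal wooden blanks, 36 x 55 x 10 mm, lying loose side by side in the pale tray, 55 mm across it. Origin: centre of the face underneath at the start; z out of the varnished face (up at the start, down when turned over).
- try_square: Bystander: try square with a dark wooden stock and a steel blade, 205 x 125 mm, lying between the jig and the drill stand.
- pencil: Bystander: red carpenter's pencil, 160 mm long, lying on the bench at the right front.
- masking_tape: Bystander: roll of cream masking tape, 101 mm across and 25 mm high, lying behind the jig.
Not all that is in view belongs to the job. What is shaped like the blank_1 but orange or purple is not meant.

How it is judged:
By the outcome, as a careful person would: the job done as asked, in the order asked, and still so for the second after the job is handed in, with the robot touching nothing.
It also fails if it takes over 72 s, if anything falls off the work surface, if the arm or the gripper's body presses on something with over 40 N, if the wrist force passes 120 N, or if a joint passes its speed limit or range.

## Robot

A 6-joint arm with a two-finger parallel gripper is mounted at the origin on a cart in front of the work surface, level with it; the furniture and walls round the work are solid. World frame = base frame: x ahead of the robot, y to its left, z up, the work surface at z = 0. Lengths are in m, angles in rad, forces in N, time in s.
With the tool pointing down it reaches from about 0.375 to 0.9 m from the base axis. Payload 3.1 kg.
Tool frame: the origin (TCP) lies between the finger pads; the fingertips stand 17 mm ahead of it and the grasp point (between the pads) lies 2 mm behind it; z points along the fingers, y is the line along which they close (so a half turn about z gives the same grasp; the last joint's range is limited). The gripper opens to 85 mm and grips with 20 to 120 N. Pads are 22 mm wide; open, the fingers measure 114 mm over their backs; the gripper's body (76 mm by 85 mm) begins 54 mm behind the grasp point. The pads swing forward as they close: fully open they stand 13 mm farther back than shut.
Start: joints at [0.942, 0.527, 1.433, -0, 1.181, -0.178], TCP at [0.272, 0.563, 0.248] pointing down, gripper open.
Joint ranges: [-3.08, 3.08], [-0.75, 2.2], [0.22, 2.44], [-1.43, 4.57], [0, 2.65], [-2.85, 2.85]. Speed limits (rad/s): [2.79, 2.79, 3.14, 3.14, 3.14, 3.14].

## Interface

Orientations are given as a unit quaternion [x, y, z, w].
In Python, from station import sense, vision, order gives the robot as it stands.
- The arm moves only by the shell command python3 -m crank 'ROWS' [OPENING] [FORCE]. ROWS is JSON, a list of rows, each an object with "dp": the shift along the world's x, y, z in units of 30 mm (1.0 is 30 mm), a list of three; "angular": the turn, a rotation vector about the world's x, y, z in degrees, a list of three. In form: [{"dp": [dx, dy, dz], "angular": [ax, ay, az]}, ...]. A call has 1 to 20 rows; each row shifts and turns the commanded pose from where the row before left it; what a row does not reach is not made up. A row lasts 1/10 s, in which the tool goes at most 50 mm and 8.59 degrees, less where a joint would pass 70% of its speed; a pose out of reach is approached as far as the arm can. A call is refused whole if a number of a shift passes 1 or a number of a turn 8.59, either way. A call with a gripper value outside its range is refused whole. OPENING is the closure, from 0 (fully open) to 1 (shut), set as the call begins (- or left out, the last holds). The fingers move at their own pace and stop on an object; FORCE is the grip in N (left out, the last holds). Time passes only in rows, so rows that do not move let the fingers close. It gives the time, the measured TCP pose, the force, the opening and the grip force at its end, in the units of the state.
- sense(): the state, without advancing time (a new reading comes with each control period).
- vision.snapshot(name): name is "side" or "top"; returns a dict with "image" (400x640x3 uint8, blue, green, red), "range_z" (400x640 float32, m along the optical axis (not along the pixel's ray), 0 where there is no reading), "mtx" (3x3 intrinsics, pixels), "pose" (4x4, takes a point from camera to world coordinates). Camera axes: x right, y down, z forward; pixel columns grow to the right and rows downward; lengths in m; the calibration is good to about 2 mm. A picture is of the moment at which its call begins.
- order.sign_off(): hands the job in; it is judged then, once.
The state is a dict: "t": time; "q": joint angles; "qd": joint speeds; "tau": joint torques, N m; "tcp_pos": TCP position; "tool_rot": TCP orientation; "force": force on the tool from outside, world axes, zero at the start; "ft_torque": the same for the moment, N m; "finger_gap": opening from 0.0 (shut) to 1.0 (fully open); "gripper_force": force on a finger pad.
Only numpy, scipy, OpenCV 4.12 (cv2) and the standard library are available. Lean on these libraries where they do the work, as an engineer would, in place of code of your own. Each camera call takes 0.05 s, during which the arm holds its last target. There are 200 camera calls.

## Working session

There is one attempt and no reset: what is moved stays moved. The work goes in short steps, Python scripts to look and compute and a shell command to move; the robot and the scene stay as the last step left them, time stands still between calls to the robot, and variables do not carry over. Pictures are saved under pics/ and viewed, at most 10 in all, crops included, and the job is handed in when it is done.

```bash
ls; mkdir -p pics; cat > h.py <<'E'
import numpy as np, cv2
from station import sense, vision, order
def snap(n):
    s=vision.snapshot(n); return s
def pts(s):
    z=s["range_z"];K=s["mtx"];P=s["pose"]
    v,u=np.mgrid[0:400,0:640]
    c=np.stack([(u-K[0,2])/K[0,0]*z,(v-K[1,2])/K[1,1]*z,z,np.ones_like(z)],-1)
    w=(c@P.T)[...,:3]; w[z==0]=np.nan
    return w
def px(s,p):
    c=np.linalg.inv(s["pose"])@np.r_[p,1]; u=s["mtx"]@c[:3]; return u[:2]/u[2]
def plane(s,u,v,h):
    K=s["mtx"];P=s["pose"]
    d=P[:3,:3]@np.array([(u-K[0,2])/K[0,0],(v-K[1,2])/K[1,1],1]);o=P[:3,3]
    return o+d*(h-o[2])/d[2]
E
python3 - <<'E'
from h import *
for n in("top","side"):
    s=snap(n); cv2.imwrite(f"pics/{n}0.png",s["image"]); np.savez(f"{n}0.npz",**s); print(n,s["pose"].round(3).tolist(),s["mtx"].round(1).tolist())
print(sense())
E
```

```text
pics
top [[-0.019, -0.987, 0.159, 0.304], [-1.0, 0.021, 0.015, 0.005], [-0.018, -0.159, -0.987, 1.317], [0.0, 0.0, 0.0, 1.0]] [[486.3, 0.0, 316.9], [0.0, 486.3, 197.8], [0.0, 0.0, 1.0]]
side [[0.302, -0.759, 0.577, -0.121], [-0.953, -0.245, 0.177, -0.176], [0.007, -0.603, -0.797, 0.931], [0.0, 0.0, 0.0, 1.0]] [[406.8, 0.0, 323.5], [0.0, 406.8, 198.2], [0.0, 0.0, 1.0]]
{'t': 0.1, 'q': array([ 9.41457666e-01,  5.28404030e-01,  1.43379730e+00, -1.24108699e-05,
        1.18141570e+00, -1.78493943e-01]), 'qd': array([-0.00103116, -0.00067825, -0.00447701, -0.00029565, -0.00045642,
        0.00034023]), 'tau': array([-1.36768322e-04, -4.43307889e+01, -1.78585625e+01, -2.65291028e-04,
        3.94589573e-03, -2.62540692e-05]), 'tcp_pos': array([0.27192627, 0.56204696, 0.24740515]), 'tool_rot': array([ 2.23515639e-01,  9.74699818e-01, -9.32991945e-04, -3.92536122e-04]), 'force': array([0.4091408 , 0.22167403, 1.01093071]), 'ft_torque': array([-0.01284446,  0.00385461,  0.0450105 ]), 'gripper_force': 0.0, 'finger_gap': 0.9975231010498783}
```

View pics/top0.png

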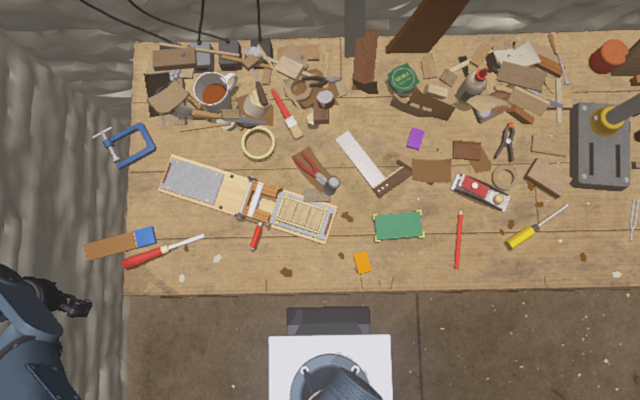

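View pics/side0.png

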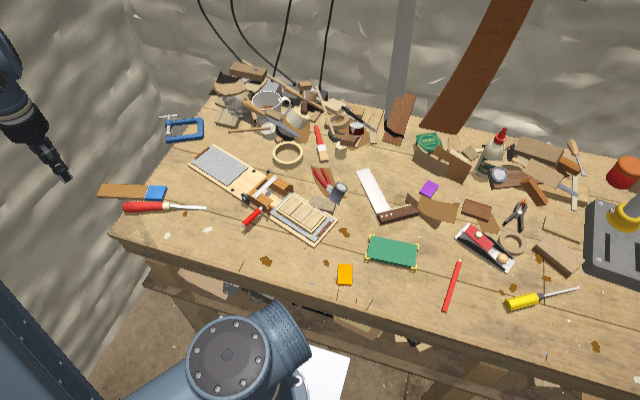

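The top view shows the jig running from (162,170) to (335,225) with the cradle near (263,203). The red handle is at (256,236), the pale tray with blanks at (303,214), and the green tray at (399,226). The orange and purple decoys are at (362,263) and (415,138).

```bash
cat > m.py <<'E'
from h import *
for n in("top","side"):
    s=dict(np.load(f"{n}0.npz")); w=pts(s); hsv=cv2.cvtColor(s["image"],cv2.COLOR_BGR2HSV)
    def comp(lo,hi,c,name,ext=None):
        m=cv2.inRange(hsv,lo,hi); m=cv2.morphologyEx(m,cv2.MORPH_CLOSE,np.ones((3,3)))
        k,l,st,ce=cv2.connectedComponentsWithStats(m)
        i=min((i for i in range(1,k) if st[i,4]>40),key=lambda i:np.hypot(*(ce[i]-c)))
        mm=(l==i); p=w[mm]; p=p[~np.isnan(p[:,0])]
        z=np.median(p[:,2])
        if name=='handle': z=.0385
        cs=np.argwhere(mm)[:,::-1]; q=np.array([plane(s,u,v,z)[:2] for u,v in cs],np.float32)
        r=cv2.minAreaRect(q*1000)
        print(n,name,st[i,4],"z",z.round(4),"rect",np.round(r[0],1),np.round(r[1],1),round(r[2],2))
    g=px(s,[.28,-.2,.02])
    comp((60,80,40),(90,255,255),(399,226) if n=="top" else (392,252),"green")
    comp((0,150,100),(6,255,255),(256,236) if n=="top" else (252,217),"handle")
    comp((0,0,110),(179,40,220),(194,180) if n=="top" else (225,166),"recv")
E
python3 m.py
python3 - <<'E'
from h import *
a=cv2.imread("pics/top0.png")[140:260,150:440]; cv2.imwrite("pics/c1.png",cv2.resize(a,None,fx=2.7,fy=2.7,interpolation=cv2.INTER_CUBIC))
E
```

```text
top green 1045 z 0.0206 rect [ 432.6 -189.4] [ 63.  120.7] 4.54Traceback (most recent call last):
  File "m.py", line 16, in <module>
    comp((0,150,100),(6,255,255),(256,236) if n=="top" else (252,217),"handle")
    ~~~~^^^^^^^^^^^^^^^^^^^^^^^^^^^^^^^^^^^^^^^^^^^^^^^^^^^^^^^^^^^^^^^^^^^^^^^
  File "m.py", line 13, in comp
    print(n,name,st[i,4],"z",z.round(4),"rect",np.round(r[0],1),np.round(r[1],1),round(r[2],2))
                             ^^^^^^^
AttributeError: 'float' object has no attribute 'round'
```

View pics/c1.png

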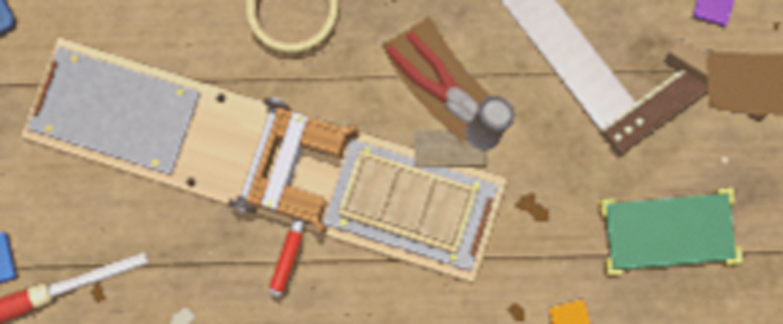

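The crop shows the grey receiving deck top left, the cradle's white crossbar at crop (285,160), the handle at (287,260), and the tray at (410,203). I'll measure these.

```bash
sed -i 's/z=np.median(p\[:,2\])/z=float(np.median(p[:,2]))/; s/z.round(4)/round(z,4)/' m.py
cat >> m.py <<'E'
    # jig frame guess from deck, raised points
    m=(w[...,2]>.004)&(w[...,2]<.06)&(w[...,0]>.38)&(w[...,0]<.68)&(w[...,1]>0.02)&(w[...,1]<.46)
    mm=cv2.connectedComponentsWithStats((m).astype(np.uint8))
    i=1+np.argmax(mm[2][1:,4]); p=w[mm[1]==i]
    r=cv2.minAreaRect((p[:,:2]*1000).astype(np.float32)); print(n,"raised",np.round(r[0],1),np.round(r[1],1),round(r[2],2))
    # pale tray rim: bright, around z .03
    m=(w[...,2]>.025)&(w[...,2]<.038)&(w[...,0]>.40)&(w[...,0]<.58)&(w[...,1]>-.05)&(w[...,1]<.13)
    mm=cv2.connectedComponentsWithStats(m.astype(np.uint8)); i=1+np.argmax(mm[2][1:,4]); p=w[mm[1]==i]
    r=cv2.minAreaRect((p[:,:2]*1000).astype(np.float32)); print(n,"tray",len(p),np.median(p[:,2]).round(4),np.round(r[0],1),np.round(r[1],1),round(r[2],2))
E
python3 m.py
```

```text
top green 1045 z 0.0206 rect [ 432.6 -189.4] [ 63.  120.7] 4.54
top handle 119 z 0.0385 rect [410.  188.5] [13.5 57.2] 71.43
top recv 1781 z 0.0178 rect [568.1 366.4] [155.7  90.3] 71.07
top raised [520.3 239.6] [278.9 440.1] 0.5
top tray 1090 0.0327 [469.4  69.2] [125.6  70. ] 70.65
side green 1095 z 0.0193 rect [ 429.  -191.1] [ 68.5 121.4] 3.75
side handle 118 z 0.0385 rect [407.6 185.8] [17.  61.3] 71.84
side recv 1146 z 0.0162 rect [565.8 366.1] [157.   90.3] 71.16
side raised [494.1 234.3] [462.8 202. ] 76.62
side tray 962 0.0314 [465.9  67.9] [124.8  71. ] 70.2
```

```bash
python3 -m crank '[{"dp":[0.9,-1,0],"angular":[0,0,-8.5]},{"dp":[0.9,-1,0],"angular":[0,0,-8.5]},{"dp":[0.9,-1,0],"angular":[0,0,-8.5]},{"dp":[0.9,-1,0],"angular":[0,0,-8.5]},{"dp":[0.9,-1,0],"angular":[0,0,-8.5]},{"dp":[0.8,-1,0],"angular":[0,0,-8.5]},{"dp":[0,-1,0],"angular":[0,0,-8.5]},{"dp":[0,-1,0],"angular":[0,0,0]},{"dp":[0,-1,0],"angular":[0,0,0]},{"dp":[0,-1,0],"angular":[0,0,0]},{"dp":[0,-1,0],"angular":[0,0,0]},{"dp":[0,-1,0],"angular":[0,0,0]},{"dp":[0,-1,0],"angular":[0,0,0]},{"dp":[0,-1,0],"angular":[0,0,0]},{"dp":[0,-1,0],"angular":[0,0,0]},{"dp":[0,-1,0],"angular":[0,0,0]},{"dp":[0,-1,0],"angular":[0,0,0]},{"dp":[0,-1,0],"angular":[0,0,0]},{"dp":[0,-1,0],"angular":[0,0,0]},{"dp":[0,-1,0],"angular":[0,0,0]}]' 0 60
python3 -m crank '[{"dp":[0,-1,0],"angular":[0,0,0]},{"dp":[0,-1,0],"angular":[0,0,0]},{"dp":[0,-1,0],"angular":[0,0,0]},{"dp":[0,-1,0],"angular":[0,0,-0.5]},{"dp":[0,-1,0],"angular":[0,0,0]},{"dp":[0,0,-1],"angular":[0,0,0]},{"dp":[0,0,-1],"angular":[0,0,0]},{"dp":[0,0,-1],"angular":[0,0,0]},{"dp":[0,0,-1],"angular":[0,0,0]},{"dp":[0,0,-0.8],"angular":[0,0,0]},{"dp":[0,0,0],"angular":[0,0,0]}]'
cat >> h.py <<'E'
O=np.array([.5157,.2163]);TH=np.radians(-18.9);X=np.array([np.cos(TH),np.sin(TH)]);Y=np.array([-X[1],X[0]])
def st():
    s=sense();q=s["tool_rot"]
    from scipy.spatial.transform import Rotation as R
    M=R.from_quat(q).as_matrix();p=s["tcp_pos"];d=p[:2]-O
    print("t",round(s["t"],2),"tcp",p.round(4),"yawY",round(np.degrees(np.arctan2(M[1,1],M[0,1])),2),"z",M[:,2].round(3),"jig",(d@X).round(4),(d@Y).round(4),"F",s["force"].round(1),"gap",round(s["finger_gap"],3),"gf",round(s["gripper_force"],1))
E
python3 -c "
from h import *
st()
s=snap('top');cv2.imwrite('pics/t1.png',cv2.resize(s['image'][150:300,300:500],None,fx=3,fy=3))
s=snap('side');cv2.imwrite('pics/s1.png',cv2.resize(s['image'][170:320,300:500],None,fx=3,fy=3))
a=cv2.imread('pics/t1.png');b=cv2.imread('pics/s1.png');cv2.imwrite('pics/ts1.png',cv2.resize(np.hstack([a,b]),(800,300)))"
```

```text
t: 2.1
tcp_pos: [0.4309, -0.0386, 0.2481]
tool_rot: [0.678, 0.735, -0.0, -0.0]
force: [0.4, -0.2, 0.4]
finger_gap: 1.0
gripper_force: 0.0
t: 3.2
tcp_pos: [0.4294, -0.1862, 0.1017]
tool_rot: [0.681, 0.732, -0.0, -0.004]
force: [-0.5, -0.2, -0.0]
finger_gap: 0.996
gripper_force: 0.0
t 3.2 tcp [ 0.4294 -0.1862  0.1017] yawY 4.16 z [-0.006  0.004 -1.   ] jig 0.0487 -0.4088 F [-0.5 -0.2 -0. ] gap 0.996 gf 0.0
```

View pics/ts1.png

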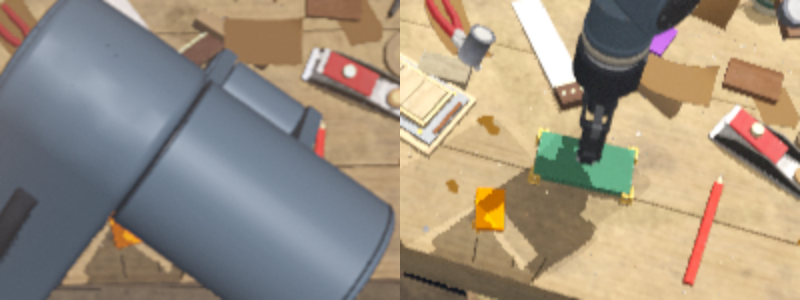

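The side view shows the finger above the middle of the green tray, which is well centred. The top view is blocked by the arm.

```bash
python3 -m crank '[{"dp":[0.03,-0.1,-0.8],"angular":[0,0,0]},{"dp":[0,0,-0.8],"angular":[0,0,0]},{"dp":[0,0,-0.7],"angular":[0,0,0]},{"dp":[0,0,-0.05],"angular":[0,0,0]},{"dp":[0,0,0],"angular":[0,0,0]}]' >/dev/null
python3 -c "
from h import *
st()
s=snap('side');w=pts(s);c=px(s,[.40,-.19,.03]).astype(int);print(c)
# near finger (-x side): points with x<.395 close to tray
m=(abs(w[...,1]+.19)<.03)&(w[...,0]>.33)&(w[...,0]<.45)
for z0 in np.arange(0,.08,.005):
    k=m&(w[...,2]>z0)&(w[...,2]<=z0+.005); p=w[k]; print(round(z0,3),len(p),p[:,:2].min(0).round(3) if len(p) else '',p[:,:2].max(0).round(3) if len(p) else '')
cv2.imwrite('pics/s2.png',cv2.resize(s['image'][c[1]-60:c[1]+50,c[0]-70:c[0]+70],None,fx=5,fy=5,interpolation=cv2.INTER_CUBIC))"
```

```text
t 3.8 tcp [ 0.4327 -0.1908  0.0347] yawY 4.18 z [ 0.001 -0.001 -1.   ] jig 0.0534 -0.412 F [0.3 1.4 0.1] gap 1.005 gf 0.0
[389 258]
0.0 315 [ 0.33  -0.219] [ 0.403 -0.16 ]
0.005 2 [ 0.396 -0.172] [ 0.396 -0.161]
0.01 15 [ 0.394 -0.217] [ 0.433 -0.161]
0.015 141 [ 0.395 -0.22 ] [ 0.449 -0.16 ]
0.02 73 [ 0.396 -0.22 ] [ 0.448 -0.16 ]
0.025 0  
0.03 2 [ 0.382 -0.204] [ 0.384 -0.187]
0.035 3 [ 0.377 -0.2  ] [ 0.382 -0.184]
0.04 4 [ 0.374 -0.197] [ 0.382 -0.184]
0.045 4 [ 0.375 -0.201] [ 0.376 -0.189]
0.05 0  
0.055 0  
0.06 1 [ 0.383 -0.183] [ 0.383 -0.183]
0.065 0  
0.07 0  
0.075 5 [ 0.359 -0.205] [ 0.389 -0.181]
```

View pics/s2.png

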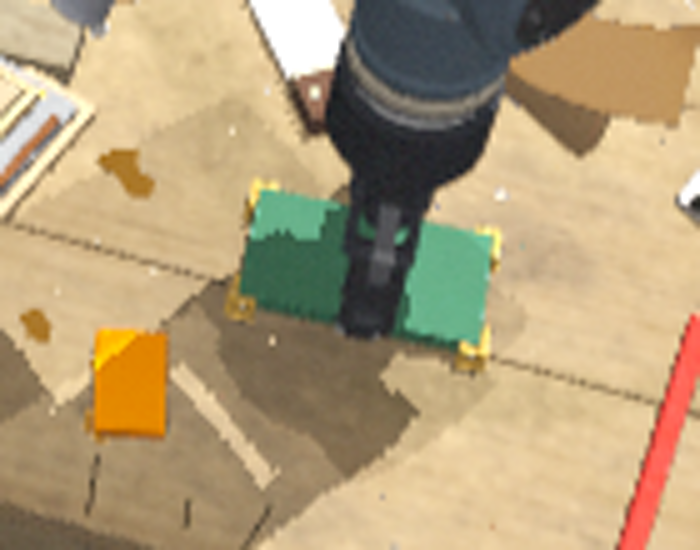

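The finger hangs beside the tray's middle with its tip near z 0.030. When open, the tips are about 4 mm ahead of the TCP. I'll lower about 15 mm and grip.

```bash
python3 -m crank '[{"dp":[0,0,-0.25],"angular":[0,0,0]},{"dp":[0,0,-0.25],"angular":[0,0,0]},{"dp":[0,0,0],"angular":[0,0,0]}]' >/dev/null
python3 -m crank '[{"dp":[0,0,0],"angular":[0,0,0]},{"dp":[0,0,0],"angular":[0,0,0]},{"dp":[0,0,0],"angular":[0,0,0]},{"dp":[0,0,0],"angular":[0,0,0]},{"dp":[0,0,0],"angular":[0,0,0]},{"dp":[0,0,0],"angular":[0,0,0]}]' 1 40 >/dev/null; python3 -c "
from h import *
st()"
```

```text
t 4.75 tcp [ 0.432  -0.1905  0.0192] yawY 4.18 z [-0. -0. -1.] jig 0.0526 -0.4119 F [-1.  -0.3  7.1] gap 0.771 gf 43.5
```

```bash
python3 -m crank '[{"dp":[0,0,0.3],"angular":[0,0,0]},{"dp":[0,0,0.7],"angular":[0,0,0]},{"dp":[0,0,1],"angular":[0,0,0]},{"dp":[0,0.5,1],"angular":[0,0,0]},{"dp":[0.2,0.9,0],"angular":[0,0,-7.8]},{"dp":[0.2,0.9,0],"angular":[0,0,-7.8]},{"dp":[0.2,0.9,0],"angular":[0,0,-7.8]},{"dp":[0.2,0.9,0],"angular":[0,0,0]},{"dp":[0.2,0.9,0],"angular":[0,0,0]},{"dp":[0.18,0.9,0],"angular":[0,0,0]},{"dp":[0,0.9,0],"angular":[0,0,0]},{"dp":[0,0.9,0],"angular":[0,0,0]},{"dp":[0,0.6,-0.6],"angular":[0,0,0]},{"dp":[0,0.33,-0.5],"angular":[0,0,0]},{"dp":[0,0,0],"angular":[0,0,0]},{"dp":[0,0,0],"angular":[0,0,0]}]' >/dev/null; cat > g.py <<'E'
from h import *
st()
s=snap('side');w=pts(s);hsv=cv2.cvtColor(s["image"],cv2.COLOR_BGR2HSV)
z=sense()["tcp_pos"][2]+.0003   # tray top approx
m=cv2.inRange(hsv,(60,60,25),(95,255,255))>0
c=px(s,[.4675,.0685,z]);yy,xx=np.mgrid[0:400,0:640];m&=np.hypot(xx-c[0],yy-c[1])<75
zz=w[m][:,2];print("green z",np.nanpercentile(zz,[10,50,90]).round(4))
q=np.array([plane(s,u,v,z)[:2] for v,u in np.argwhere(m&(abs(w[...,2]-z)<.004))],np.float32)*1000
r=cv2.minAreaRect(q);print("green",np.round(r[0],1),np.round(r[1],1),round(r[2],2))
cv2.imwrite('pics/g.png',cv2.resize(s['image'][int(c[1])-70:int(c[1])+70,int(c[0])-90:int(c[0])+90],None,fx=4,fy=4,interpolation=cv2.INTER_CUBIC))
E
python3 g.py
```

```text
t 6.35 tcp [0.4674 0.0685 0.0759] yawY -19.19 z [-0.001  0.    -1.   ] jig 0.0022 -0.1555 F [ 0.1 -0.9 -2. ] gap 0.773 gf 45.9
green z [0.0736 0.076  0.0783]
green [464.8  66. ] [124.2  70.2] 70.17
```

View pics/g.png

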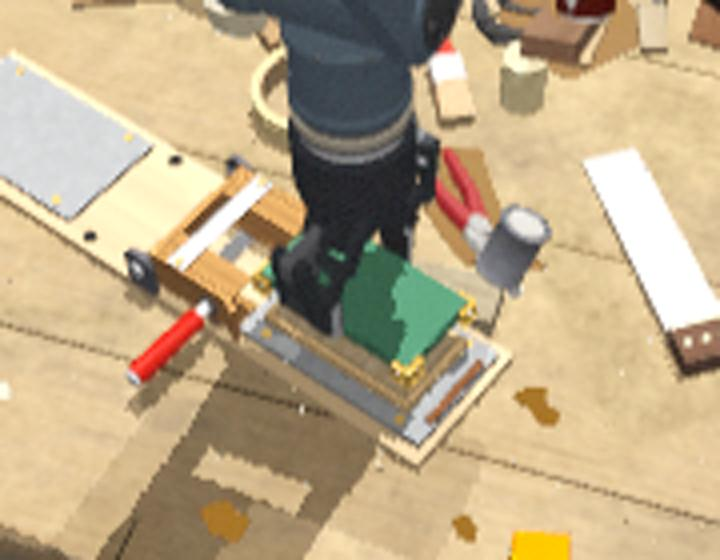

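The tray is held level over the pale tray with the corner plates lined up. The side camera puts it about 1–2 mm short in x and y. I'll correct that and lower it.

```bash
python3 -m crank '[{"dp":[0.04,0.04,-0.4],"angular":[0,0,-0.2]},{"dp":[0,0,-0.3],"angular":[0,0,0]},{"dp":[0,0,-0.1],"angular":[0,0,0]},{"dp":[0,0,-0.1],"angular":[0,0,0]},{"dp":[0,0,0],"angular":[0,0,0]}]'; python3 -m crank '[{"dp":[0,0,-0.1],"angular":[0,0,0]},{"dp":[0,0,-0.08],"angular":[0,0,0]},{"dp":[0,0,0],"angular":[0,0,0]}]'; python3 -c "
from h import *
st()"
```

```text
t: 6.9
tcp_pos: [0.4685, 0.0695, 0.0483]
tool_rot: [0.816, 0.578, -0.0, -0.0]
force: [-0.4, -0.3, -2.4]
finger_gap: 0.768
gripper_force: 45.9
t: 7.2
tcp_pos: [0.4686, 0.0697, 0.0432]
tool_rot: [0.816, 0.578, -0.0, -0.0]
force: [0.4, 0.5, -1.2]
finger_gap: 0.767
gripper_force: 45.9
t 7.2 tcp [0.4686 0.0697 0.0432] yawY -19.42 z [-0.  0. -1.] jig 0.003 -0.1539 F [ 0.4  0.5 -1.2] gap 0.767 gf 45.9
```

```bash
python3 -m crank '[{"dp":[0,0,-0.05],"angular":[0,0,0]},{"dp":[0,0,0],"angular":[0,0,0]}]' >/dev/null;python3 -c "
from h import *
st()"; python3 -m crank '[{"dp":[0,0,0],"angular":[0,0,0]},{"dp":[0,0,0],"angular":[0,0,0]},{"dp":[0,0,0],"angular":[0,0,0]},{"dp":[0,0,0],"angular":[0,0,0]},{"dp":[0,0,0.3],"angular":[0,0,0]},{"dp":[0,0,0.7],"angular":[0,0,0]},{"dp":[0,0,0.7],"angular":[0,0,0]},{"dp":[-0.19,-0.55,0],"angular":[0,0,0]},{"dp":[-0.19,-0.55,0],"angular":[0,0,0]},{"dp":[0,0,0],"angular":[0,0,0]}]' 0 >/dev/null
sed -i 's/^z=sense.*/z=.042/' g.py; python3 g.py
```

```text
t 7.4 tcp [0.4687 0.0697 0.0421] yawY -19.42 z [ 0. -0. -1.] jig 0.003 -0.1539 F [-0.4 -0.7 -0.1] gap 0.766 gf 46.0
t 8.4 tcp [0.4569 0.0356 0.0937] yawY -19.54 z [ 0. -0. -1.] jig 0.0029 -0.19 F [ 0.6  1.2 -0. ] gap 1.005 gf 0.0
green z [0.0398 0.0421 0.0448]
green [464.4  67.7] [124.4  67.1] 70.64
```

View pics/g.png

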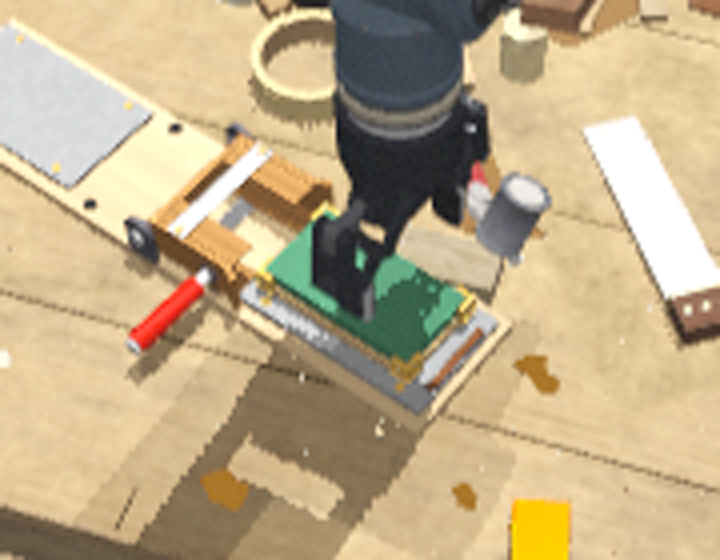

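The green tray sits level over the pale one, with its top at z 0.042. I'll grip the outer end of the pair low down.

```bash
python3 -m crank '[{"dp":[0,0,-0.8],"angular":[0,0,0]},{"dp":[0,0,-0.8],"angular":[0,0,0]},{"dp":[0,0,-0.35],"angular":[0,0,0]},{"dp":[0,0,-0.12],"angular":[0,0,0]},{"dp":[0,0,0],"angular":[0,0,0]}]' >/dev/null;python3 -c "
from h import *
st()"; python3 -m crank '[{"dp":[0,0,0],"angular":[0,0,0]},{"dp":[0,0,0],"angular":[0,0,0]},{"dp":[0,0,0],"angular":[0,0,0]},{"dp":[0,0,0],"angular":[0,0,0]},{"dp":[0,0,0],"angular":[0,0,0]}]' 1 40 >/dev/null
python3 -c "
from h import *
st()"
```

```text
t 8.95 tcp [0.4573 0.0369 0.0306] yawY -19.41 z [-0.001  0.    -1.   ] jig 0.0029 -0.1886 F [-0.7  0.4  0.2] gap 1.004 gf 0.0
t 9.45 tcp [0.4572 0.0368 0.0317] yawY -19.41 z [ 0.  0. -1.] jig 0.0028 -0.1887 F [-1.   1.   5.9] gap 0.775 gf 45.7
```

```bash
python3 -m crank '[{"dp":[0,0,0.04],"angular":[0,0,0]},{"dp":[0.06,0.25,0],"angular":[0,0,0.2]},{"dp":[0.06,0.25,0],"angular":[0,0,0.1]},{"dp":[0.08,0.24,0],"angular":[0,0,0.2]},{"dp":[0.08,0.24,0],"angular":[0,0,0]},{"dp":[0.08,0.24,0],"angular":[0,0,0]},{"dp":[0,0,0],"angular":[0,0,0]}]' >/dev/null;python3 -c "
from h import *
st()"
```

```text
t 10.15 tcp [0.4686 0.0744 0.0319] yawY -18.84 z [ 0.001  0.    -1.   ] jig 0.0014 -0.1495 F [ 0.7  1.2 -3.2] gap 0.773 gf 45.3
```

Entering smoothly, so I'll continue.

```bash
python3 -m crank '[{"dp":[0.08,0.24,0],"angular":[0,0,0]},{"dp":[0.08,0.24,0],"angular":[0,0,0]},{"dp":[0.08,0.24,0],"angular":[0,0,0]},{"dp":[0.08,0.24,0],"angular":[0,0,0]},{"dp":[0,0,0],"angular":[0,0,0]}]' >/dev/null;python3 -c "
from h import *
st()"; python3 -m crank '[{"dp":[0.03,0.1,0],"angular":[0,0,0]},{"dp":[0,0,0],"angular":[0,0,0]}]' >/dev/null;python3 -c "
from h import *
st()"
```

```text
t 10.65 tcp [0.4783 0.103  0.032 ] yawY -18.85 z [ 0.001  0.    -1.   ] jig 0.0013 -0.1193 F [ 0.4 -0.2 -3.3] gap 0.774 gf 45.4
t 10.85 tcp [0.4787 0.1053 0.032 ] yawY -18.92 z [-0.  0. -1.] jig 0.0009 -0.1171 F [ 0.8 -0.7 -2.9] gap 0.768 gf 45.4
```

```bash
python3 -m crank '[{"dp":[0.02,0.06,0],"angular":[0,0,0]},{"dp":[0,0,0],"angular":[0,0,0]}]' >/dev/null;python3 -c "
from h import *
st()"; python3 -m crank '[{"dp":[0.02,0.06,0],"angular":[0,0,0]},{"dp":[0,0,0],"angular":[0,0,0]}]' >/dev/null;python3 -c "
from h import *
st()"
```

```text
t 11.05 tcp [0.4793 0.1068 0.032 ] yawY -18.94 z [-0.  0. -1.] jig 0.001 -0.1154 F [ 0.5 -0.2 -4.1] gap 0.771 gf 45.4
t 11.25 tcp [0.4799 0.1087 0.032 ] yawY -18.93 z [-0. -0. -1.] jig 0.0009 -0.1134 F [ 0.3 -0.2 -3.9] gap 0.779 gf 45.4
```

```bash
python3 -m crank '[{"dp":[0.02,0.06,0],"angular":[0,0,0]},{"dp":[0,0,0],"angular":[0,0,0]}]' >/dev/null;python3 -c "
from h import *
st()"; python3 -m crank '[{"dp":[0.02,0.06,0],"angular":[0,0,0]},{"dp":[0,0,0],"angular":[0,0,0]}]' >/dev/null;python3 -c "
from h import *
st()
s=snap('side');cv2.imwrite('pics/s3.png',cv2.resize(s['image'][140:270,180:360],None,fx=4.4,fy=4.4,interpolation=cv2.INTER_CUBIC))"
```

```text
t 11.45 tcp [0.48   0.1092 0.032 ] yawY -18.87 z [-0.001 -0.002 -1.   ] jig 0.001 -0.1129 F [-1.1 -9.8 -2.3] gap 0.773 gf 45.5
t 11.65 tcp [0.4801 0.1095 0.032 ] yawY -18.84 z [-0.003 -0.003 -1.   ] jig 0.0009 -0.1126 F [ -2.2 -17.   -0.8] gap 0.774 gf 45.6
```

View pics/s3.png

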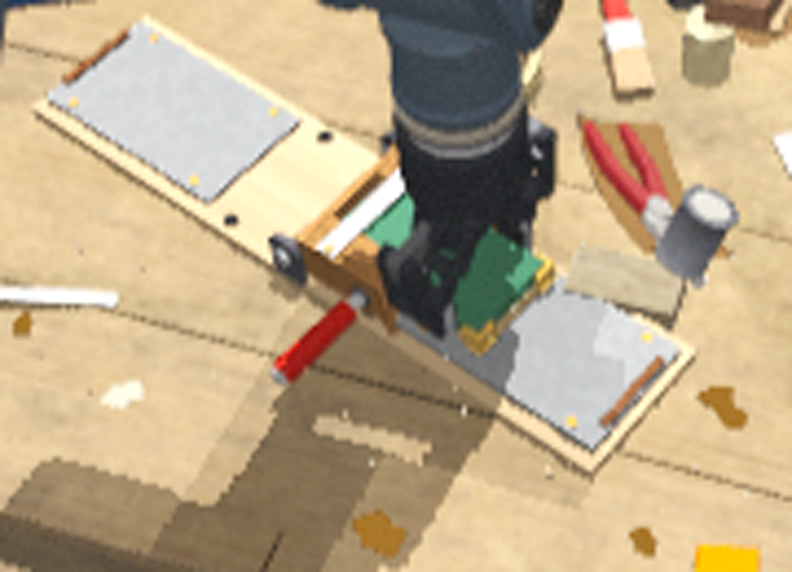

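The pair is fully in, against the hinge end: the force has risen and only bare trays stick out. Next I'll release and go to the handle.

```bash
python3 -m crank '[{"dp":[-0.02,-0.06,0],"angular":[0,0,0]},{"dp":[0,0,0],"angular":[0,0,0]},{"dp":[0,0,0],"angular":[0,0,0]},{"dp":[0,0,0],"angular":[0,0,0]},{"dp":[0,0,0.3],"angular":[0,0,0]},{"dp":[0,0,0.8],"angular":[0,0,0]},{"dp":[0,0,0.9],"angular":[0,0,0]}]' 0 >/dev/null
python3 -m crank '[{"dp":[-0.25,0.25,0],"angular":[0,0,8.2]},{"dp":[-0.25,0.25,0],"angular":[0,0,8.2]},{"dp":[-0.25,0.25,0],"angular":[0,0,8.2]},{"dp":[-0.25,0.25,0],"angular":[0,0,8.2]},{"dp":[-0.25,0.25,0],"angular":[0,0,8.2]},{"dp":[-0.25,0.25,0],"angular":[0,0,8.2]},{"dp":[-0.25,0.25,0],"angular":[0,0,8.2]},{"dp":[-0.25,0.25,0],"angular":[0,0,8.2]},{"dp":[-0.25,0.25,0],"angular":[0,0,8.2]},{"dp":[-0.25,0.25,0],"angular":[0,0,8.2]},{"dp":[-0.23,0.28,0],"angular":[0,0,8]},{"dp":[0,0,0],"angular":[0,0,0]}]' 0.4 >/dev/null
python3 -c "
from h import *
st()
s=snap('side');w=pts(s);hsv=cv2.cvtColor(s['image'],cv2.COLOR_BGR2HSV)
m=(hsv[...,1]>60)&(hsv[...,0]>60)&(hsv[...,0]<95)
p=w[m];d=p[:,:2]-O;jx=d@X;jy=d@Y;k=(abs(jx)<.06)&(jy<-.01)&(jy>-.2);print('green jig y',np.percentile(jy[k],[1,99]).round(4),'x',np.percentile(jx[k],[1,99]).round(4),len(jy[k]),'z',np.median(p[k,2]))"
```

```text
t 13.6 tcp [0.3974 0.1946 0.0925] yawY 71.18 z [-0.001 -0.    -1.   ] jig -0.1049 -0.0588 F [0.4 0.4 0.3] gap 0.602 gf 0.0
green jig y [-0.1417 -0.0348] x [-0.0334  0.0312] 650 z 0.04228991675266003
```

```bash
python3 -m crank '[{"dp":[0,0,-0.8],"angular":[0,0,0]},{"dp":[0,0,-0.8],"angular":[0,0,0]},{"dp":[0,0,-0.4],"angular":[0,0,0]},{"dp":[0,0,0],"angular":[0,0,0]}]' >/dev/null;python3 -c "
from h import *
st()"; python3 -m crank '[{"dp":[0,0,0],"angular":[0,0,0]},{"dp":[0,0,0],"angular":[0,0,0]},{"dp":[0,0,0],"angular":[0,0,0]},{"dp":[0,0,0],"angular":[0,0,0]},{"dp":[0,0,0],"angular":[0,0,0]},{"dp":[0,0,0],"angular":[0,0,0]}]' 1 50 >/dev/null
python3 -c "
from h import *
st()
t=np.radians(np.arange(0,181,9));p=np.c_[-.06*np.cos(t)[:,None]*Y,.06*np.sin(t)]
print((np.diff(p,axis=0)/.03).round(2).tolist())"
```

```text
t 14.05 tcp [0.3985 0.1934 0.0309] yawY 70.9 z [-0.002 -0.    -1.   ] jig -0.1035 -0.0596 F [ 0.3 -0.   1.2] gap 0.601 gf 0.0
t 14.65 tcp [0.3987 0.1929 0.0329] yawY 71.13 z [ 0.    -0.001 -1.   ] jig -0.1031 -0.0601 F [ 0.7 -7.6  1.6] gap 0.168 gf 48.6
[[0.01, 0.02, 0.31], [0.02, 0.07, 0.31], [0.04, 0.11, 0.29], [0.05, 0.16, 0.27], [0.07, 0.19, 0.24], [0.08, 0.23, 0.2], [0.09, 0.25, 0.16], [0.09, 0.27, 0.12], [0.1, 0.29, 0.07], [0.1, 0.3, 0.02], [0.1, 0.3, -0.02], [0.1, 0.29, -0.07], [0.09, 0.27, -0.12], [0.09, 0.25, -0.16], [0.08, 0.23, -0.2], [0.07, 0.19, -0.24], [0.05, 0.16, -0.27], [0.04, 0.11, -0.29], [0.02, 0.07, -0.31], [0.01, 0.02, -0.31]]
```

```bash
python3 -m crank '[{"dp":[0,0.01,0.16],"angular":[0,0,0]},{"dp":[0.01,0.01,0.15],"angular":[0,0,0]},{"dp":[0.01,0.03,0.16],"angular":[0,0,0]},{"dp":[0.01,0.04,0.15],"angular":[0,0,0]},{"dp":[0.02,0.05,0.15],"angular":[0,0,0]},{"dp":[0.02,0.06,0.14],"angular":[0,0,0]},{"dp":[0.02,0.08,0.14],"angular":[0,0,0]},{"dp":[0.03,0.08,0.13],"angular":[0,0,0]},{"dp":[0.03,0.09,0.12],"angular":[0,0,0]},{"dp":[0.04,0.1,0.12],"angular":[0,0,0]}]'
python3 -m crank '[{"dp":[0.04,0.11,0.1],"angular":[0,0,0]},{"dp":[0.04,0.12,0.1],"angular":[0,0,0]},{"dp":[0.04,0.12,0.09],"angular":[0,0,0]},{"dp":[0.05,0.13,0.07],"angular":[0,0,0]},{"dp":[0.04,0.13,0.07],"angular":[0,0,0]},{"dp":[0.05,0.14,0.05],"angular":[0,0,0]},{"dp":[0.05,0.14,0.04],"angular":[0,0,0]},{"dp":[0.05,0.15,0.03],"angular":[0,0,0]},{"dp":[0.05,0.15,0.02],"angular":[0,0,0]},{"dp":[0.05,0.15,0],"angular":[0,0,0]}]'
python3 -c "
from h import *
st()
s=snap('side');cv2.imwrite('pics/s4.png',cv2.resize(s['image'][110:270,160:360],None,fx=3.6,fy=3.6,interpolation=cv2.INTER_CUBIC))"
```

```text
t: 15.65
tcp_pos: [0.4043, 0.2093, 0.0752]
tool_rot: [0.164, 0.986, -0.001, 0.0]
force: [1.2, -5.6, -2.8]
finger_gap: 0.165
gripper_force: 49.7
t: 16.65
tcp_pos: [0.4187, 0.2514, 0.0928]
tool_rot: [0.165, 0.986, 0.001, 0.001]
force: [-0.8, -0.2, 5.7]
finger_gap: 0.167
gripper_force: 50.6
t 16.65 tcp [0.4187 0.2514 0.0928] yawY 71.06 z [ 0.002  0.001 -1.   ] jig -0.1031 0.0018 F [-0.8 -0.2  5.7] gap 0.167 gf 50.6
```

View pics/s4.png

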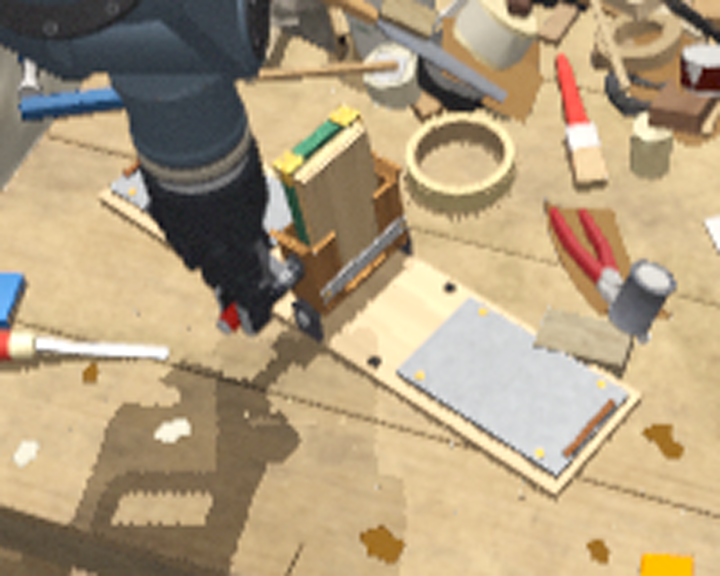

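The cradle stands upright with the pair seated against the hinge end, and the handle is held. I'll continue down.

```bash
python3 -m crank '[{"dp":[0.05,0.15,-0.01],"angular":[0,0,0]},{"dp":[0.05,0.15,-0.02],"angular":[0,0,0]},{"dp":[0.05,0.15,-0.03],"angular":[0,0,0]},{"dp":[0.05,0.14,-0.04],"angular":[0,0,0]},{"dp":[0.05,0.14,-0.05],"angular":[0,0,0]},{"dp":[0.04,0.13,-0.07],"angular":[0,0,0]},{"dp":[0.05,0.13,-0.07],"angular":[0,0,0]},{"dp":[0.04,0.12,-0.09],"angular":[0,0,0]},{"dp":[0.04,0.12,-0.1],"angular":[0,0,0]},{"dp":[0.04,0.11,-0.1],"angular":[0,0,0]}]'
python3 -m crank '[{"dp":[0.04,0.1,-0.12],"angular":[0,0,0]},{"dp":[0.03,0.09,-0.12],"angular":[0,0,0]},{"dp":[0.03,0.08,-0.13],"angular":[0,0,0]},{"dp":[0.02,0.08,-0.14],"angular":[0,0,0]},{"dp":[0.02,0.06,-0.14],"angular":[0,0,0]},{"dp":[0.02,0.05,-0.15],"angular":[0,0,0]},{"dp":[0.01,0.04,-0.15],"angular":[0,0,0]},{"dp":[0.01,0.03,-0.16],"angular":[0,0,0]},{"dp":[0,0.01,-0.15],"angular":[0,0,0]},{"dp":[0,0,-0.14],"angular":[0,0,0]},{"dp":[0,0,0],"angular":[0,0,0]}]'
python3 -c "
from h import *
st()"
```

```text
t: 17.7
tcp_pos: [0.4322, 0.2911, 0.0737]
tool_rot: [0.164, 0.986, 0.0, 0.0]
force: [2.3, 4.0, -2.6]
finger_gap: 0.164
gripper_force: 50.0
t: 18.8
tcp_pos: [0.4374, 0.3063, 0.0329]
tool_rot: [0.164, 0.986, -0.0, 0.0]
force: [3.2, -3.6, 1.4]
finger_gap: 0.166
gripper_force: 50.4
t 18.8 tcp [0.4374 0.3063 0.0329] yawY 71.09 z [-0.    -0.001 -1.   ] jig -0.1033 0.0598 F [ 3.2 -3.6  1.4] gap 0.166 gf 50.4
```

```bash
python3 -m crank '[{"dp":[0,0,0],"angular":[0,0,0]},{"dp":[0,0,0],"angular":[0,0,0]},{"dp":[0,0,0],"angular":[0,0,0]},{"dp":[0,0,0.5],"angular":[0,0,0]},{"dp":[0,0,0.9],"angular":[0,0,0]},{"dp":[0,0,0.9],"angular":[0,0,0]}]' 0.5 >/dev/null
python3 -m crank '[{"dp":[0.35,0.05,0],"angular":[0,0,-8.2]},{"dp":[0.35,0.05,0],"angular":[0,0,-8.2]},{"dp":[0.35,0.05,0],"angular":[0,0,-8.2]},{"dp":[0.35,0.05,0],"angular":[0,0,-8.2]},{"dp":[0.35,0.05,0],"angular":[0,0,-8.2]},{"dp":[0.35,0.05,0],"angular":[0,0,-8.2]},{"dp":[0.35,0.05,0],"angular":[0,0,-8.2]},{"dp":[0.35,0.05,0],"angular":[0,0,-8.2]},{"dp":[0.35,0.05,0],"angular":[0,0,-8.2]},{"dp":[0.35,0.05,0],"angular":[0,0,-8.2]},{"dp":[0.33,0.05,0],"angular":[0,0,-8]},{"dp":[0,0,0],"angular":[0,0,0]}]' 0 >/dev/null
python3 -c "
from h import *
st()
s=snap('side');cv2.imwrite('pics/s5.png',cv2.resize(s['image'][110:270,160:360],None,fx=3.6,fy=3.6,interpolation=cv2.INTER_CUBIC))"
```

```text
t 20.6 tcp [0.5529 0.3237 0.1011] yawY -18.94 z [ 0.001  0.    -1.   ] jig 0.0004 0.1137 F [ 0.3 -0.6  0.1] gap 1.002 gf 0.0
```

View pics/s5.png

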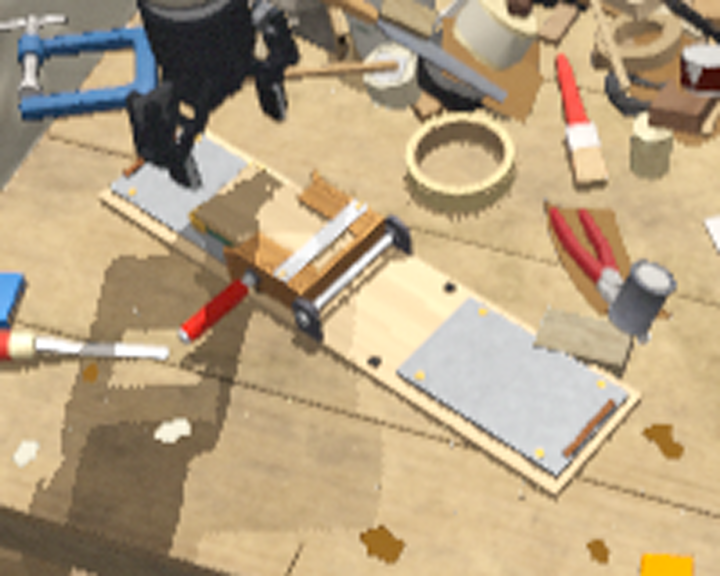

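The cradle lies on the receiving side with the pale tray on top of the pair and the handle released. The screwdriver is undisturbed. I'll grip the pair and draw it out.

```bash
python3 -m crank '[{"dp":[0,0,-0.8],"angular":[0,0,0]},{"dp":[0,0,-0.8],"angular":[0,0,0]},{"dp":[0,0,-0.6],"angular":[0,0,0]},{"dp":[0,0,-0.14],"angular":[0,0,0]},{"dp":[0,0,0],"angular":[0,0,0]}]' >/dev/null;python3 -c "
from h import *
st()"; python3 -m crank '[{"dp":[0,0,0],"angular":[0,0,0]},{"dp":[0,0,0],"angular":[0,0,0]},{"dp":[0,0,0],"angular":[0,0,0]},{"dp":[0,0,0],"angular":[0,0,0]},{"dp":[0,0,0],"angular":[0,0,0]}]' 1 40 >/dev/null
python3 -c "
from h import *
st()"
```

```text
t 21.15 tcp [0.5509 0.3233 0.0304] yawY -18.83 z [-0.003 -0.001 -1.   ] jig -0.0014 0.1126 F [ 0.2 -0.1 -0.5] gap 0.995 gf 0.0
t 21.65 tcp [0.5531 0.3239 0.0326] yawY -18.91 z [ 0.002  0.001 -1.   ] jig 0.0005 0.1139 F [-0.7  1.4  5.6] gap 0.773 gf 45.7
```

```bash
python3 -m crank '[{"dp":[0,0,0.05],"angular":[0,0,0]},{"dp":[0.04,0.12,0],"angular":[0,0,0]},{"dp":[0.08,0.24,0],"angular":[0,0,0]},{"dp":[0.08,0.24,0],"angular":[0,0,0]},{"dp":[0.08,0.24,0],"angular":[0,0,0]},{"dp":[0.08,0.24,0],"angular":[0,0,0]},{"dp":[0,0,0],"angular":[0,0,0]}]' >/dev/null;python3 -c "
from h import *
st()"; python3 -m crank '[{"dp":[0.08,0.24,0],"angular":[0,0,0]},{"dp":[0.08,0.24,0],"angular":[0,0,0]},{"dp":[0.08,0.24,0],"angular":[0,0,0]},{"dp":[0.08,0.24,0],"angular":[0,0,0]},{"dp":[0.08,0.24,0],"angular":[0,0,0]},{"dp":[0.06,0.18,0],"angular":[0,0,0]},{"dp":[0,0,0],"angular":[0,0,0]}]' >/dev/null; cat > v.py <<'E'
from h import *
st()
for n in("side","top"):
    s=snap(n);w=pts(s);d=w[...,:2]-O;jx=d@X;jy=d@Y
    for lab,lo,hi in(("top",.034,.046),("deck+",.0215,.032)):
        m=(abs(jx)<.05)&(jy>.08)&(jy<.24)&(w[...,2]>lo)&(w[...,2]<hi)
        if m.sum()>50:
            r=cv2.minAreaRect((np.c_[jx[m],jy[m]]*1000).astype(np.float32));print(n,lab,m.sum(),"z",np.nanpercentile(w[m][:,2],[5,50,95]).round(4),np.round(r[0],1),np.round(r[1],1),round(r[2],1))
E
python3 v.py
```

```text
t 22.35 tcp [0.5637 0.3578 0.0326] yawY -18.91 z [ 0.002  0.002 -1.   ] jig -0.0004 0.1494 F [-0.7  0.8  1.3] gap 0.771 gf 45.9
t 23.05 tcp [0.5774 0.3991 0.0325] yawY -18.91 z [ 0.002  0.002 -1.   ] jig -0.0009 0.1929 F [ 0.2  1.  -0.2] gap 0.77 gf 45.8
side top 747 z [0.0365 0.0401 0.0431] [  1.1 148. ] [ 92.6 139.9] 6.0
side deck+ 76 z [0.0229 0.0279 0.0317] [ -5.6 138. ] [94.8 82.6] 88.4
top top 856 z [0.0367 0.0415 0.0451] [ -2.2 140.5] [ 98.3 116.1] 1.8
top deck+ 52 z [0.0217 0.0241 0.0308] [  0.8 133.5] [105.   85.9] 88.6
```

```bash
python3 -m crank '[{"dp":[0,0,0],"angular":[0,0,0]},{"dp":[0,0,0],"angular":[0,0,0]},{"dp":[0,0,0],"angular":[0,0,0]},{"dp":[0,0,0],"angular":[0,0,0]},{"dp":[0,0,0.3],"angular":[0,0,0]},{"dp":[0,0,0.7],"angular":[0,0,0]},{"dp":[0,0,0.9],"angular":[0,0,0]},{"dp":[-0.18,-0.53,0],"angular":[0,0,0]},{"dp":[-0.18,-0.53,0],"angular":[0,0,0]},{"dp":[0,0,0],"angular":[0,0,0]}]' 0 >/dev/null
python3 v.py
```

```text
t 24.15 tcp [0.5653 0.3639 0.0905] yawY -19.01 z [-0.001 -0.001 -1.   ] jig -0.0009 0.1557 F [-0.1  1.2 -1.1] gap 0.997 gf 0.0
side top 715 z [0.0361 0.0399 0.0428] [  3.4 151.4] [ 87.1 139.9] 0.7
side deck+ 89 z [0.022  0.027  0.0317] [-28.4 142.4] [ 61.3 149.6] 30.1
top top 680 z [0.0364 0.0414 0.0451] [ -5.7 130.9] [88.1 99.8] 0.3
top deck+ 54 z [0.0217 0.0238 0.0304] [ -2.9 133.5] [ 94.1 102.8] 1.2
```

```bash
python3 -m crank '[{"dp":[0.03,0.08,-0.6],"angular":[0,0,0]},{"dp":[0,0,-0.6],"angular":[0,0,0]},{"dp":[0,0,-0.25],"angular":[0,0,0]},{"dp":[0,0,0],"angular":[0,0,0]}]' >/dev/null;python3 -c "
from h import *
st()"; python3 -m crank '[{"dp":[0,0,0],"angular":[0,0,0]},{"dp":[0,0,0],"angular":[0,0,0]},{"dp":[0,0,0],"angular":[0,0,0]},{"dp":[0,0,0],"angular":[0,0,0]},{"dp":[0,0,0],"angular":[0,0,0]}]' 1 40 >/dev/null
python3 -c "
from h import *
st()"
```

```text
t 24.65 tcp [0.5656 0.3678 0.0435] yawY -18.9 z [-0.004 -0.002 -1.   ] jig -0.0019 0.1595 F [-0.5  0.1 -0.3] gap 0.998 gf 0.0
t 25.15 tcp [0.5674 0.3684 0.047 ] yawY -18.94 z [ 0.002  0.001 -1.   ] jig -0.0003 0.1606 F [-0.5  1.9  2.6] gap 0.748 gf 50.1
```

```bash
python3 -m crank '[{"dp":[0,0,0.1],"angular":[0,0,0]},{"dp":[0,0,0.1],"angular":[0,0,0]},{"dp":[0,0,0.2],"angular":[0,0,0]},{"dp":[0,0,0.4],"angular":[0,0,0]},{"dp":[0,0,0.5],"angular":[0,0,0]},{"dp":[0,0,0.7],"angular":[0,0,0]},{"dp":[0,0,0],"angular":[0,0,0]}]' >/dev/null; cat > v2.py <<'E'
from h import *
st()
s=snap("side");w=pts(s);hsv=cv2.cvtColor(s['image'],cv2.COLOR_BGR2HSV)
d=w[...,:2]-O;jx=d@X;jy=d@Y
r=(abs(jx)<.045)&(jy>.08)&(jy<.24)
g=(hsv[...,0]>60)&(hsv[...,0]<95)&(hsv[...,1]>60)
h=np.histogram(w[r][:,2],np.arange(0,.12,.004));print([(round(a,3),int(b)) for a,b in zip(h[1],h[0]) if b])
p=r&g;print("green n",p.sum(),np.nanpercentile(w[p][:,2],[5,50,95]).round(4) if p.sum() else '')
E
python3 v2.py
```

```text
t 25.85 tcp [0.5694 0.3689 0.1105] yawY -18.92 z [ 0.007  0.003 -1.   ] jig 0.0013 0.1618 F [ 1.   0.2 -0.7] gap 0.753 gf 49.8
[(np.float64(0.004), 1), (np.float64(0.008), 10), (np.float64(0.012), 86), (np.float64(0.016), 130), (np.float64(0.02), 51), (np.float64(0.024), 152), (np.float64(0.028), 319), (np.float64(0.032), 93), (np.float64(0.036), 9), (np.float64(0.088), 7), (np.float64(0.092), 30), (np.float64(0.096), 39), (np.float64(0.1), 357), (np.float64(0.104), 233), (np.float64(0.108), 18), (np.float64(0.112), 13)]
green n 88 [0.0217 0.0269 0.0303]
```

```bash
python3 - <<'E'
from h import *
for n in("side","top"):
    s=dict(np.load(f"{n}0.npz"));w=pts(s);d=w[...,:2]-O;jx=d@X;jy=d@Y
    m=(jx>-.175)&(jx<-.075)&(jy>-.125)&(jy<.03)
    h=(jx<-.126) | (jy>-.045)|(jy<-.075)
    z=w[m][:,2];print(n,m.sum(),np.nanpercentile(z,[1,50,99]).round(4))
    k=m&(w[...,2]>.008);print(k.sum(), np.c_[jx[k],jy[k],w[k][:,2]].round(3)[::12].tolist())
    m=(abs(w[...,0]-.3)<.1)&(w[...,1]>.1)&(w[...,1]<.25)&(abs(w[...,2])<.01);print("edge x",np.nanmin(w[m][:,0]))
t=O-.125*X-.05*Y;p=sense()["tcp_pos"];print(t,((t-p[:2])/.03).round(2))
E
```

```text
side 1810 [-0.0039  0.0004  0.0386]
111 [[-0.076, -0.057, 0.039], [-0.085, -0.062, 0.04], [-0.077, -0.067, 0.03], [-0.094, -0.063, 0.038], [-0.089, -0.068, 0.031], [-0.107, -0.065, 0.04], [-0.119, -0.057, 0.038], [-0.115, -0.064, 0.035], [-0.127, -0.057, 0.033], [-0.125, -0.061, 0.025]]
edge x 0.2574377885877693
top 2112 [-0.0046  0.0017  0.0402]
128 [[-0.083, -0.015, 0.01], [-0.08, -0.058, 0.041], [-0.087, -0.052, 0.037], [-0.093, -0.051, 0.036], [-0.092, -0.065, 0.038], [-0.097, -0.064, 0.037], [-0.104, -0.061, 0.038], [-0.112, -0.052, 0.038], [-0.118, -0.051, 0.033], [-0.116, -0.065, 0.038], [-0.151, -0.056, 0.01]]
edge x 0.2620255943693251
[0.38124346 0.20948541] [-6.24 -5.3 ]
```

```bash
python3 -m crank '[{"dp":[-0.3,-0.26,0],"angular":[0,0,0]},{"dp":[-0.62,-0.53,0],"angular":[0,0,0]},{"dp":[-0.62,-0.53,0],"angular":[0,0,0]},{"dp":[-0.62,-0.53,0],"angular":[0,0,0]},{"dp":[-0.62,-0.53,0],"angular":[0,0,0]},{"dp":[-0.62,-0.53,0],"angular":[0,0,0]},{"dp":[-0.62,-0.53,0],"angular":[0,0,0]},{"dp":[-0.62,-0.53,0],"angular":[0,0,0]},{"dp":[-0.62,-0.53,0],"angular":[0,0,0]},{"dp":[-0.62,-0.53,0],"angular":[0,0,0]},{"dp":[-0.32,-0.27,0],"angular":[0,0,0]},{"dp":[0,0,-0.8],"angular":[0,0,0]},{"dp":[0,0,-0.8],"angular":[0,0,0]},{"dp":[0,0,-0.6],"angular":[0,0,0]},{"dp":[0,0,-0.4],"angular":[0,0,0]},{"dp":[0,0,0],"angular":[0,0,0]}]' >/dev/null;python3 -c "
from h import *
st()
s=snap('side');w=pts(s);d=w[...,:2]-O;jx=d@X;jy=d@Y
m=(abs(jx+.125)<.03)&(abs(jy+.05)<.058)&(w[...,2]<.04)
q=w[m];print(m.sum(),np.percentile(q[:,2],[5,50,95]).round(4));A=np.c_[jx[m]+.125,jy[m]+.05,np.ones(m.sum())];print(np.linalg.lstsq(A,q[:,2],rcond=None)[0].round(4))"
```

```text
t 27.5 tcp [0.38   0.2086 0.0267] yawY -18.94 z [-0.003 -0.001 -1.   ] jig -0.1258 -0.0513 F [-0.2  0.1 -1.6] gap 0.753 gf 50.1
573 [0.0166 0.0201 0.023 ]
[-1.2502 -2.5266 -0.0497]
```

```bash
python3 -m crank '[{"dp":[0,0,-0.1],"angular":[0,0,0]},{"dp":[0,0,-0.08],"angular":[0,0,0]},{"dp":[0,0,-0.06],"angular":[0,0,0]},{"dp":[0,0,0],"angular":[0,0,0]}]' >/dev/null;python3 -c "
from h import *
st()"
```

```text
t 27.95 tcp [0.381  0.2089 0.0211] yawY -18.92 z [ 0.  0. -1.] jig -0.1251 -0.0506 F [-0.4  0.4 -0.4] gap 0.75 gf 50.1
```

```bash
python3 -m crank '[{"dp":[0,0,-0.06],"angular":[0,0,0]},{"dp":[0,0,0],"angular":[0,0,0]}]' >/dev/null;python3 -c "
from h import *
st()"
python3 -m crank '[{"dp":[0,0,-0.03],"angular":[0,0,0]},{"dp":[0,0,0],"angular":[0,0,0]}]' >/dev/null;python3 -c "
from h import *
st()"
```

```text
t 28.15 tcp [0.3809 0.2089 0.0191] yawY -18.93 z [ 0.  0. -1.] jig -0.1251 -0.0507 F [-0.3  0.1 -1.7] gap 0.748 gf 50.1
t 28.35 tcp [0.3809 0.2089 0.0189] yawY -18.93 z [ 0.001  0.    -1.   ] jig -0.1251 -0.0507 F [-0.4 -0.8  6.6] gap 0.752 gf 51.8
```

Contact. I'll release, back off and verify.

```bash
python3 -m crank '[{"dp":[0,0,0],"angular":[0,0,0]},{"dp":[0,0,0],"angular":[0,0,0]},{"dp":[0,0,0],"angular":[0,0,0]},{"dp":[0,0,0],"angular":[0,0,0]},{"dp":[0,0,0.3],"angular":[0,0,0]},{"dp":[0,0,0.7],"angular":[0,0,0]},{"dp":[0,0,1],"angular":[0,0,0]},{"dp":[0,0,1],"angular":[0,0,0]},{"dp":[0,-0.8,1],"angular":[0,0,0]},{"dp":[0,-1,1],"angular":[0,0,0]},{"dp":[0,-1,0.5],"angular":[0,0,0]},{"dp":[0,-1,0],"angular":[0,0,0]},{"dp":[0,-1,0],"angular":[0,0,0]},{"dp":[0,-1,0],"angular":[0,0,0]},{"dp":[0,-1,0],"angular":[0,0,0]},{"dp":[0,-1,0],"angular":[0,0,0]},{"dp":[0,-1,0],"angular":[0,0,0]},{"dp":[0,0,0],"angular":[0,0,0]}]' 0 >/dev/null; python3 - <<'E'
from h import *
st()
for n in("side","top"):
    s=snap(n);w=pts(s);d=w[...,:2]-O;jx=d@X;jy=d@Y;z=w[...,2]
    m=(abs(jx)<.05)&(jy>.085)&(jy<.225)&(z>.0225)&(z<.05)
    if m.sum()>50:
        r=cv2.minAreaRect((np.c_[jx[m],jy[m]]*1000).astype(np.float32));print(n,"green",np.round(r[0],1),np.round(r[1],1),round(r[2],1))
    for c in(.1225,.1585,.1945):
        k=(abs(jx)<.02)&(abs(jy-c)<.013);kx=[np.nanmedian(z[(abs(jx-a)<.006)&(abs(jy-c)<.013)]).round(4) for a in(-.018,0,.018)];print(n,"blank z",kx)
    k=(abs(jx+.125)<.06)&(abs(jy+.05)<.09)&(z>.007)&(z<.03)
    r=cv2.minAreaRect((np.c_[jx[k],jy[k]]*1000).astype(np.float32));print(n,"pale z",np.percentile(z[k],[5,50,95]).round(4),np.round(r[0],1),np.round(r[1],1),round(r[2],1))
    print([[round(float(np.nanmedian(z[(abs(jx+.125-a)<.01)&(abs(jy+.05-b)<.015)])),4) for a in(-.02,.02)] for b in(-.045,0,.045)])
E
```

```text
t 30.15 tcp [ 0.3818 -0.0581  0.1838] yawY -19.19 z [ 0.003 -0.002 -1.   ] jig -0.0378 -0.303 F [-0.1  0.1 -0.4] gap 1.003 gf 0.0
side green [ -2.2 155. ] [137.1  74.8] 89.2
side blank z [np.float64(0.0308), np.float64(0.0301), np.float64(0.0311)]
side blank z [np.float64(0.0301), np.float64(0.0302), np.float64(0.0297)]
side blank z [np.float64(0.0298), np.float64(0.0303), np.float64(0.0304)]
side pale z [0.009  0.0122 0.0151] [-126.3  -55.6] [ 68.5 125.9] 0.0
[[0.0126, 0.0117], [0.0126, 0.0121], [0.0122, 0.0115]]
top green [ -1.3 154.5] [139.8  92.8] 89.0
top blank z [np.float64(0.0319), np.float64(0.0325), np.float64(0.032)]
top blank z [np.float64(0.0321), np.float64(0.031), np.float64(0.0312)]
top blank z [np.float64(0.0311), np.float64(0.032), np.float64(0.0323)]
top pale z [0.0087 0.0134 0.0178] [-123.9  -50.7] [118.2 173.4] 0.2
[[0.0138, 0.014], [0.0133, 0.0141], [0.0134, 0.014]]
```

```bash
python3 -c "
from station import order
print(order.sign_off())"
```

```text
the job is handed in; nothing more can be done
None
```

The job is handed in at about 30 s of the 72 s: the three blanks are turned over and lie flat in the green tray on the receiving deck, and the pale tray lies flat, upside down, on the bench on the robot's side of the jig.

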